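# Lever a parts-case lid up to its balance point

## Task

Pick up the tyre lever and, with its blade pushed into the notch in the front of the parts case, lever the lid open and swing it up to its balance point, where it falls neither shut nor backwards, so that a mechanic can fit the lid stay. Finish while holding it like that: the lever still in the gripper, its blade still against the underside of the lid. Touch the lid only with the lever, never let it topple over backwards, and leave the carton, the jar and the steel cup where they are.

Things in the scene. Friction and masses are not known exactly. Their poses are not given: they have to be found in the camera images.
- lever: Tyre lever lying on the bench: black plastic handle 80 long (x -40..+40) x 18 wide (y) x 14 high, and a thin steel blade 14 wide x 4 thick that sticks out of the handle's +x end by 65 (to x = +105), its mid-plane 7 above the underside. Origin: centre of the handle's underside; x runs from handle to blade, z up. 60 g.
- lever_tip (a point): End of the lever's blade, centre of the blade's end face.
- case: Grey metal parts case fixed to the bench, 136 deep (x) x 200 wide (y) x 55 high to the top of its walls, walls 4 thick, two small bolting feet at its sides. Origin: centre of its underside; its front with the notch faces -x, its hinge, with steel knuckles visible along the rear wall, is on the +x side; the notch is at the middle of the front. Dark lining inside; its contents stay below 27.
- case_notch (a point): Centre of the notch in the case's front wall, on the wall's outer face: the notch is 44 wide and 13 high (42 to 55 above the bench), open at the top where the closed lid's underside covers it. The blade goes in here along the case's +x.
- lid_hinge (a point): Middle of the lid's hinge axis, 49 above the bench, at the case's +x (rear) face: 68 from the case's centre; the axis runs along the case's y.
- lid_under (a point): Centre of the lid's flat underside, turning with the lid. Lid: aluminium tray-like plate 136 x 200 x 4 with a 12 high rim on its upper side, 0.26 to 0.42 kg, closed flush with the case's front and sides. With the lid closed its axes are the case's, the underside is 6 above the hinge axis and the lid reaches 136 from the axis towards -x. Its z points out of the lid's upper side, x from the free edge towards the hinge.
- lid_edge (a point): Middle of the lid's free (front) edge at its underside, 136 from the hinge axis along the lid and 6 above it.
- lid (a joint): Lid angle in rad: 0 closed, grows as the free edge goes up and back, stop at 1.95. The balance point is at 1.43 (the tray rim and the low hinge put it 8 degrees short of upright): below it the lid falls shut, above it falls back. The hinge has slight friction and damping, so within about 0.04 of the balance point the lid stays by itself. No latch: lifting at the front edge takes 1 to 2.5 N.
- carton: Bystander: cardboard carton 90 x 60 x 60. Origin: centre of its underside.
- grease: Bystander: closed jar, 60 diameter, 60 high. Origin: centre of its underside.
- cup: Bystander: steel bearing cup (short tube) 48 diameter, 30 high. Origin: centre of its underside.
Not all that is in view belongs to the job. Several things have the shape of the case; the one meant has the colours described above. Of the things shaped like the lever, the black one is meant.

How it is judged:
By the outcome, as a careful person would: the job done as asked, in the order asked, and still so for the second after the job is handed in, while the arm keeps its last pose, push and grip.
It also fails if it takes over 51 s, if anything falls off the work surface, if the arm or the gripper's body presses on something with over 40 N, if the wrist force passes 120 N, or if a joint passes its speed limit or range.

## Robot

A 6-joint arm with a two-finger parallel gripper is mounted at the origin on the work surface. World frame = base frame: x ahead of the robot, y to its left, z up, the work surface at z = 0. Lengths are in mm, angles in degrees, forces in N, time in s.
With the tool pointing down it reaches from about 350 to 850 mm from the base axis. Payload 8.1 kg.
Tool frame: the origin (TCP) lies midway between the tips of the shut fingers; the grasp point (between the pads) lies 19 mm behind it; z points along the fingers, y is the line along which they close (so a half turn about z gives the same grasp; the last joint's range is limited). The gripper opens to 85 mm and grips with 20 to 120 N. Pads are 22 mm wide; open, the fingers measure 114 mm over their backs; the gripper's body (76 mm by 85 mm) begins 54 mm behind the grasp point. The pads swing forward as they close: fully open they stand 13 mm farther back than shut.
Start: joints at [60.08, 7.471, 85.268, -0, 87.261, -4.893], TCP at [253.805, 543.68, 231.292] pointing down, gripper open.
Joint ranges: [-169.43, 169.43], [-51.17, 129.36], [1.28, 143.12], [-76.62, 256.62], [0, 156.53], [-152.29, 152.29]. Speed limits (degrees/s): [136.94, 136.94, 159.86, 180, 180, 180].

## Interface

Orientations are given as [roll, pitch, yaw] about the fixed x, y, z axes, in that order (R = Rz(yaw) Ry(pitch) Rx(roll)).
In Python, from bench import sense, snapshot, order, finder gives the robot as it stands.
- The arm moves only by the tool send_rows, never from a script. Its argument "steps" is a list of rows, each a list of 2 entries, a list of its own where there are three numbers: the shift along the world's x, y, z in units of 30 mm (1.0 is 30 mm), then the turn, a rotation vector about the world's x, y, z in rad. In form: [[[dx, dy, dz], [wx, wy, wz]], ...]. A call has 1 to 10 rows; each row is the pose to reach, as a shift and turn from the pose commanded when the call began; what a row does not reach only later rows make up. A row lasts 1/8 s, in which the tool goes at most 62.5 mm and 10.7 degrees, less where a joint would pass 70% of its speed; a pose out of reach is approached as far as the arm can. A call with a gripper value outside its range is refused whole. "fingers" is the closure, from 0 (fully open) to 1 (shut), set as the call begins (left out, the last holds). The fingers move at their own pace and stop on an object; "squeeze" is the grip in N (left out, the last holds). Time passes only in rows, so rows that repeat a pose let the fingers close. It gives the time, the measured TCP pose, the force, the opening and the grip force at its end, in the units of the state.
- sense(): the state, without advancing time (a new reading comes with each control period).
- snapshot(name): name is "side" or "top" or "wrist"; returns a dict with "img" (400x640x3 uint8, red, green, blue), "K" (3x3 intrinsics, pixels), "k1" (the pictures are not rectified: a ray, as slopes to the right and down, at radius r is drawn at 1 + k1 r^2 times it, then the intrinsics apply), "pose" (4x4, takes a point from camera to world coordinates). Camera axes: x right, y up, looking along -z (the intrinsics and any distortion apply to the point x, -y, -z); pixel columns grow to the right and rows downward; lengths in mm; the calibration is good to about 2 mm. A picture is of the moment at which its call begins. There is no depth.
- order.hand_in(): hands the job in; it is judged then, once.
Trained networks look in the newest picture that a camera, given by its name, has taken for a name from the list of things; names that differ only in an ending like _2 or _b are one class to them, and where a whole thing is asked for, a point or a joint stands for the part that bears it (a point fixed in the world has none). Each returns a list of dicts, best first, with "confidence" (0 to 1); they miss things now and then, are a little off and sometimes report something else, mostly with a low value. They report only what shows in the picture. A call takes as long as a camera call. They do not tell look-alikes from the thing itself.
- finder.find_in(label, camera): "box" ([left, top, width, height] as shares, 0 to 1, of the picture: columns of its width, rows of its height, round what is visible of it).
- finder.trace(label, camera): "mask" (400x640 bool, what is visible of it) and "box" ([left, top, width, height] as shares, 0 to 1, of the picture: columns of its width, rows of its height, round what is visible of it).
- finder.pinpoint(label, camera): "at" ([column, row] as shares, 0 to 1, of the picture: columns of its width, rows of its height: a listed point, or the origin of a listed thing).
The state is a dict: "time": time; "joint_pos": joint angles; "qd": joint speeds; "joint_efforts": joint torques, N m; "tool_pos": TCP position; "tcp_rot": TCP orientation; "ft_force": force on the tool from outside, world axes, zero at the start; "wrist_torque": the same for the moment, N m; "finger_gap": finger opening in mm; "grip_force": force on a finger pad.
Only numpy, scipy, OpenCV 4.12 (cv2) and the standard library are available. Lean on these libraries where they do the work, as an engineer would, in place of code of your own. Each camera call takes 0.05 s, during which the arm holds its last target. There are 200 camera calls.

## Working session

There is one attempt and no reset: what is moved stays moved. The work goes in short steps, Python scripts to look and compute and a tool call to move; the robot and the scene stay as the last step left them, time stands still between calls to the robot, and variables do not carry over. Pictures are saved under pics/ and viewed, at most 10 in all, crops included, and the job is handed in when it is done.

Besides the shell and the picture viewer there is one more tool, called after "Request:" as name(argument=value, ...) on one line, values as JSON. send_rows: Moves the arm, as the interface text tells. Its arguments: {"type":"object","properties":{"steps":{"type":"array"},"fingers":{"type":"number"},"squeeze":{"type":"number"}},"required":["steps"]}

```bash
mkdir -p pics; cat > h.py <<'E'
import numpy as np, cv2
from bench import sense, snapshot, order, finder
def snap(n,save=None):
    s=snapshot(n)
    if save: cv2.imwrite('pics/'+save,s['img'][:,:,::-1])
    return s
def ray(s,px):
    K=np.array(s['K'],float); d=np.array([s['k1'],0,0,0,0],float)
    u=cv2.undistortPointsIter(np.array([[px]],float),K,d,None,None,(3,50,1e-9))[0,0]
    P=np.array(s['pose']); return P[:3,3],P[:3,:3]@np.array([u[0],-u[1],-1])
def onz(s,px,z):
    o,d=ray(s,px); return o+d*(z-o[2])/d[2]
def proj(s,p):
    P=np.array(s['pose']); c=P[:3,:3].T@(np.array(p,float)-P[:3,3]); u=np.array([c[0],-c[1]])/-c[2]
    u=u*(1+s['k1']*(u@u)); K=np.array(s['K']); return u*[K[0,0],K[1,1]]+K[:2,2]
def tri(rs):
    A=np.zeros((3,3));b=np.zeros(3)
    for o,d in rs:
        d=d/np.linalg.norm(d);M=np.eye(3)-np.outer(d,d);A+=M;b+=M@o
    return np.linalg.solve(A,b)
E
python3 - <<'E'
from h import *
np.set_printoptions(precision=3,suppress=True)
for c in('top','side'):
    s=snap(c,c+'1.png'); print(c,s['pose'],s['k1'])
    for l in('lever','lever_tip','case','case_notch','lid_hinge','lid_edge','lid_under','carton','grease','cup'):
        for r in finder.pinpoint(l,c)[:4]:
            print(l,round(r['confidence'],2),np.array(r['at'])*[640,400])
print(sense())
E
```

```text
top [[   0.028    0.996   -0.09   388.375]
 [  -0.999    0.031    0.028   59.861]
 [   0.031    0.089    0.996 1118.407]
 [   0.       0.       0.       1.   ]] -0.0546978512485512
lever 0.65 [168.576 229.2  ]
lever 0.64 [214.208 198.08 ]
lever_tip 0.79 [201.92 168.8 ]
lever_tip 0.64 [140.608 254.08 ]
case 0.89 [267.584 237.4  ]
case 0.82 [332.608 158.68 ]
case 0.61 [444.672 290.8  ]
case_notch 0.74 [260.992 259.68 ]
case_notch 0.57 [443.776 318.4  ]
case_notch 0.56 [334.08 183.32]
lid_hinge 0.87 [274.176 211.92 ]
lid_hinge 0.83 [334.08 132.68]
lid_hinge 0.64 [461.888 270.4  ]
lid_edge 0.94 [333.568 181.08 ]
lid_edge 0.93 [262.592 263.32 ]
lid_edge 0.7 [446.912 321.2  ]
lid_under 0.9 [456.576 297.   ]
lid_under 0.75 [272.32 240.72]
lid_under 0.56 [332.992 156.4  ]
carton 0.67 [430.72 224.  ]
grease 0.59 [228.288 125.72 ]
cup 0.72 [335.104 160.48 ]
cup 0.44 [434.688 124.8  ]
side [[   0.896    0.284   -0.34   148.163]
 [  -0.443    0.606   -0.661 -621.13 ]
 [   0.018    0.743    0.669  739.38 ]
 [   0.       0.       0.       1.   ]] -0.027328777190183565
lever 0.76 [245.696 149.92 ]

[... 450 characters left out ...]
6.592 191.6  ]
lid_edge 0.65 [254.72 386.6 ]
lid_edge 0.46 [397.504 195.6  ]
lid_under 0.84 [295.616 379.32 ]
lid_under 0.66 [370.816 202.   ]
carton 0.92 [378.688 329.4  ]
grease 0.68 [349.696 150.6  ]
cup 0.64 [483.584 284.4  ]
{'time': 1.1, 'joint_pos': array([60.079,  7.471, 85.269,  0.002, 87.261, -4.895]), 'qd': array([-0.011, -0.025, -0.018,  0.024,  0.13 , -0.015]), 'joint_efforts': array([  0.   , -56.936, -50.085,  -0.   ,   0.002,   0.   ]), 'tool_pos': array([253.804, 543.676, 231.288]), 'tcp_rot': array([-180.   ,   -0.002,  154.974]), 'ft_force': array([-0.745,  0.491, -1.096]), 'wrist_torque': array([ 0.049, -0.015, -0.014]), 'grip_force': 0.0, 'finger_gap': 85.65136541487342}
```

View pics/top1.png

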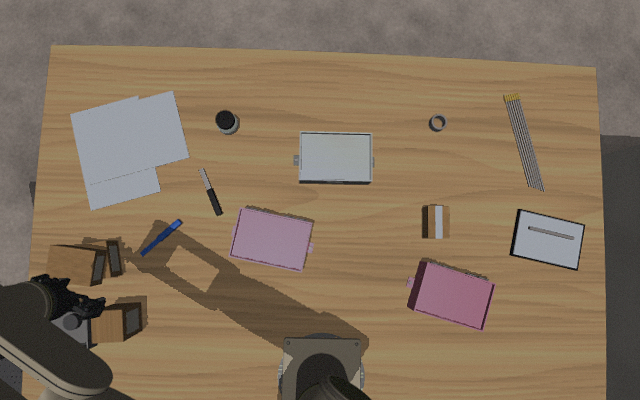

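View pics/side1.png

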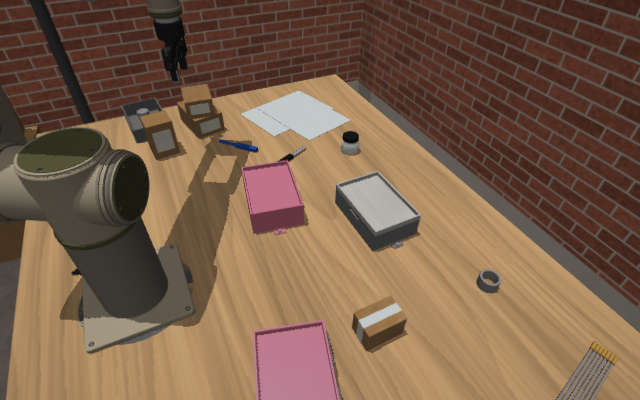

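The grey case is at top-image (335,157), its front edge at row 183 and its hinge side at row 132. The black lever has its handle at (214,201) and its tip at (202,169). The pink cases and the blue lever are decoys.

```bash
python3 - <<'E'
from h import *
np.set_printoptions(precision=1,suppress=True)
T=snap('top');
def tr(c,l):
    return [(round(r['confidence'],2),r['mask']) for r in finder.trace(l,c)]
for l in('lever','case','lid_under'):
    for cf,m in tr('top',l):
        ys,xs=np.nonzero(m); c=T['img'][m].mean(0)
        rect=cv2.minAreaRect(np.stack([xs,ys],1).astype(np.float32))
        print(l,cf,c,rect)
        if l=='lever' : print([onz(T,p,7) for p in cv2.boxPoints(rect)])
        else: print([onz(T,p,65)for p in cv2.boxPoints(rect)])
S=snap('side')
for n,a,b,z in(('lever',(214.2,198.1),(284.3,162.5),0),('tip',(201.9,168.8),(305.3,147.5),7),('notch',(334.1,183.3),(353.3,213.3),48),('hinge',(334.1,132.7),(394.8,194.5),49),('edge',(333.6,181.1),(354,207.8),55),('under',(333,156.4),(370.8,202),55)):
    print(n,tri([ray(T,a),ray(S,b)]),onz(T,a,z),onz(S,b,z))
E
```

```text
lever 0.87 [71.1 68.1 66.4] ((210.81675720214844, 191.88690185546875), (47.82703399658203, 7.39940071105957), 70.34617614746094)
[array([569.7, 363.3,   7. ]), array([577.6, 343.7,   7. ]), array([449.5, 291. ,   7. ]), array([441.8, 310.5,   7. ])]
lever 0.65 [39.  55.1 92.2] ((160.92877197265625, 237.92330932617188), (8.060729026794434, 51.08617401123047), 47.121097564697266)
[array([331.4, 520.4,   7. ]), array([432.9, 419.6,   7. ]), array([416.7, 403. ,   7. ]), array([315.4, 503.7,   7. ])]
case 0.74 [150.3 126.4 142.8] ((272.5581970214844, 239.2189483642578), (83.16959381103516, 53.55541229248047), 11.689370155334473)
[array([329.4, 262.6,  65. ]), array([470.8, 239.9,  65. ]), array([431.9,  18.6,  65. ]), array([290.9,  43.8,  65. ])]
case 0.7 [144.9 147.7 147.4] ((334.51904296875, 157.7768096923828), (81.1034927368164, 54.1391487121582), 1.5074357986450195)
[array([532.2,  90.7,  65. ]), array([683. ,  91.8,  65. ]), array([ 685.4, -133.3,   65. ]), array([ 533.6, -131.2,   65. ])]
case 0.64 [139.3  98.3 113.9] ((448.8499755859375, 293.95001220703125), (88.8600082397461, 54
[... 629 characters left out ...]
4.3,  65. ]), array([293.4,  60.7,  65. ])]
lid_under 0.57 [146.5 103.2 120.5] ((454.585205078125, 296.1519775390625), (76.5216064453125, 52.30671310424805), 17.571260452270508)
[array([ 202.1, -233.9,   65. ]), array([ 336.4, -275.9,   65. ]), array([ 277.5, -480.9,   65. ]), array([ 142.6, -436.3,   65. ])]
lever [490.  319.4  -2.1] [492.5 318.    0. ] [486.4 317.6   0. ]
tip [576.2 355.2   8.7] [575.2 356.1   7. ] [578.5 357.2   7. ]
notch [541.6 -22.8  48.4] [539.5 -21.9  48. ] [544.2 -23.1  48. ]
hinge [678.5 -16.9  58.3] [682.7 -18.4  49. ] [683.7  -8.3  49. ]
edge [544.8 -19.8  64.3] [544.6 -19.8  55. ] [552. -12.  55.]
under [608.4 -14.1  56.4] [613.7 -16.5  55. ] [603.7 -11.6  55. ]
```

Request:
send_rows(steps=[[[7.13,-7.8,-1.3],[0,0,0.826]],[[7.13,-7.8,-1.3],[0,0,0.826]],[[7.13,-7.8,-1.3],[0,0,0.826]],[[7.13,-7.8,-1.3],[0,0,0.826]],[[7.13,-7.8,-1.3],[0,0,0.826]],[[7.13,-7.8,-1.3],[0,0,0.826]],[[7.13,-7.8,-1.3],[0,0,0.826]],[[7.13,-7.8,-1.3],[0,0,0.826]],[[7.13,-7.8,-1.3],[0,0,0.826]]], fingers=0)

```text
time: 2.48
tool_pos: [467.1, 310.7, 192.6]
tcp_rot: [180.0, 0.0, -157.6]
ft_force: [-1.6, -0.3, 0.2]
finger_gap: 85.3
grip_force: 0.0
```

```bash
python3 - <<'E'
from h import *
from scipy.spatial.transform import Rotation as Ro
np.set_printoptions(precision=2,suppress=True)
W=snap('wrist','w1.png'); s=sense(); print(s['time'],s['tool_pos'],s['tcp_rot'],s['joint_pos'])
R=Ro.from_euler('xyz',s['tcp_rot'],degrees=True).as_matrix()
P=np.array(W['pose']); print('cam in tool',R.T@(P[:3,3]-s['tool_pos']),'\n',R.T@P[:3,:3])
for l in('lever','lever_tip'):
    for r in finder.pinpoint(l,'wrist')[:2]:
        p=np.array(r['at'])*[640,400];print(l,r['confidence'],p,onz(W,p,0 if l=='lever' else 7))
for r in finder.trace('lever','wrist')[:2]:
    ys,xs=np.nonzero(r['mask']);q=np.stack([xs,ys],1).astype(np.float32)
    b=cv2.boxPoints(cv2.minAreaRect(q)); print(r['confidence'],[onz(W,p,10)[:2] for p in b])
E
```

```text
2.525 [467.1  310.68 192.53] [ 179.99    0.02 -157.61] [ 28.39   2.63  94.46   0.01  82.88 -84.  ]
cam in tool [  82.54   -0.64 -143.3 ] 
 [[ 0.    0.95  0.32]
 [ 1.    0.   -0.  ]
 [-0.    0.32 -0.95]]
lever 0.93 [313.09 184.8 ] [483.78 316.12   0.  ]
lever 0.6 [467.33 153.68] [397.94 442.1    0.  ]
lever_tip 0.68 [319.49 280.28] [577.86 362.23   7.  ]
lever_tip 0.62 [583.3  116.72] [327.2  519.74   7.  ]
0.95 [array([419.02, 403.32]), array([319.56, 508.93]), array([332.1, 526.2]), array([434.13, 419.42])]
0.89 [array([448.87, 292.1 ]), array([441.54, 308.27]), array([572.56, 368.84]), array([581.01, 350.42])]
```

View pics/w1.png

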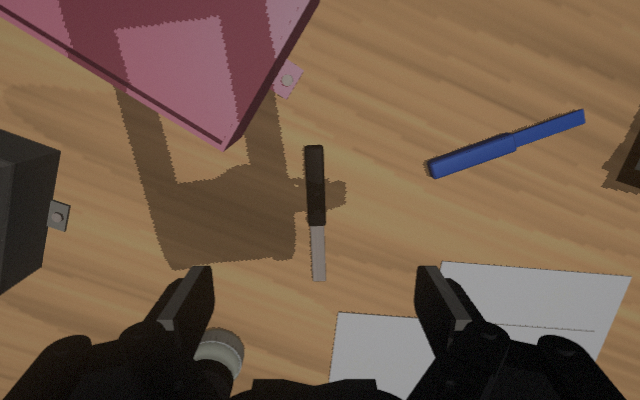

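Request:
send_rows(steps=[[[0.08,0.04,-2.0],[0,0,0.028]],[[0.08,0.04,-4.0],[0,0,0.028]],[[0.08,0.04,-5.5],[0,0,0.028]],[[0.08,0.04,-6.1],[0,0,0.028]],[[0.08,0.04,-6.33],[0,0,0.028]],[[0.08,0.04,-6.33],[0,0,0.028]],[[0.08,0.04,-6.33],[0,0,0.028]]])

```text
time: 3.55
tool_pos: [471.7, 311.8, 4.6]
tcp_rot: [180.0, 0.2, -156.1]
ft_force: [-0.6, 0.4, -0.2]
finger_gap: 85.4
grip_force: 0.0
```

Request:
send_rows(steps=[[[0,0,0],[0,0,0]],[[0,0,0],[0,0,0]],[[0,0,0],[0,0,0]],[[0,0,0],[0,0,0]],[[0,0,0],[0,0,0]],[[0,0,0],[0,0,0]],[[0,0,0],[0,0,0]],[[0,0,0],[0,0,0]]], fingers=1, squeeze=90)

```text
time: 4.55
tool_pos: [470.4, 311.1, 2.8]
tcp_rot: [180.0, 0.0, -156.1]
ft_force: [-0.4, -0.4, 5.8]
finger_gap: 15.3
grip_force: 89.5
```

Request:
send_rows(steps=[[[0,0,1.5],[0,0,0]],[[0,0,3.5],[0,0,0]],[[0,0,5],[0,0,0]],[[0,0,5],[0,0,0]]])

```text
time: 5.05
tool_pos: [472.8, 312.3, 157.4]
tcp_rot: [180.0, 0.5, -156.1]
ft_force: [-0.4, 0.3, -1.3]
finger_gap: 15.1
grip_force: 88.8
```

Request:
send_rows(steps=[[[-0.4,-1.8,0],[0,0,-0.07]],[[-0.8,-3.6,0],[0,0,-0.14]],[[-1.2,-5.5,0],[0,0,-0.21]],[[-1.6,-7.3,0],[0,0,-0.28]],[[-2,-9,0],[0,0,-0.35]],[[-2.4,-10.4,0],[0,0,-0.39]],[[-2.4,-11.1,0],[0,0,-0.39]],[[-2.4,-11.1,0],[0,0,-0.39]],[[-2.4,-11.1,0],[0,0,-0.39]]])

```text
time: 6.18
tool_pos: [397.6, -21.6, 151.5]
tcp_rot: [180.0, -0.1, -178.5]
ft_force: [0.3, 0.4, -1.4]
finger_gap: 15.6
grip_force: 88.8
```

```bash
python3 - <<'E'
from h import *
np.set_printoptions(precision=1,suppress=True)
W=snap('wrist','w2.png'); s=sense(); print(s['time'],s['tool_pos'],s['tcp_rot'],s['finger_gap'],s['ft_force'])
for l,z in(('lever_tip',155),('case_notch',48),('lid_edge',55),('lid_hinge',49),('lid_under',55)):
    for r in finder.pinpoint(l,'wrist')[:3]:
        p=np.array(r['at'])*[640,400];print(l,r['confidence'],p,onz(W,p,z))
a=snap('side','s2.png');b=snap('top','t2.png')
p=[np.array(finder.pinpoint('lever_tip',c)[0]['at'])*[640,400] for c in('side','top')]
print(p,[[(r['confidence'],np.array(r['at'])*[640,400]) for r in finder.pinpoint('lever_tip',c)] for c in('side','top')])
tip=tri([ray(a,p[0]),ray(b,p[1])]);print(tip)
x,y=proj(a,s['tool_pos']).astype(int)
i=cv2.imread('pics/s2.png')[max(0,y-70):y+130,max(0,x-130):x+190]
j=cv2.imread('pics/w2.png')
cv2.imwrite('pics/c2.png',np.hstack([cv2.resize(i,None,fx=1.2,fy=1.2)[:240,:384],cv2.resize(j,(384,240))]))
E
```

```text
6.225 [397.8 -21.3 151.7] [ 180.    -0.1 -178.4] 15.610452605097874 [ 0.3 -0.2 -1.1]
case_notch 0.94 [594.  87.] [315.2 163.8  48. ]
case_notch 0.73 [308.9 373.2] [563.4 -22.1  48. ]
case_notch 0.65 [307.5 359.6] [548.4 -23.7  48. ]
lid_edge 0.94 [600.5  85.8] [314.3 162.5  55. ]
lid_edge 0.62 [307.4 360.3] [542.5 -23.8  55. ]
lid_hinge 0.61 [514.  263.4] [448.7 136.9  49. ]
lid_under 0.65 [554.1 181.9] [379.9 148.   55. ]
lid_under 0.37 [310.1 367.6] [550.3 -21.3  55. ]
[array([346.8, 185.4]), array([140.5, 256.3])] [[(0.5, array([346.8, 185.4]))], [(0.77, array([140.5, 256.3])), (0.4, array([338.9, 186.2]))]]
[471.9 295.7  73.9]
```

View pics/c2.png

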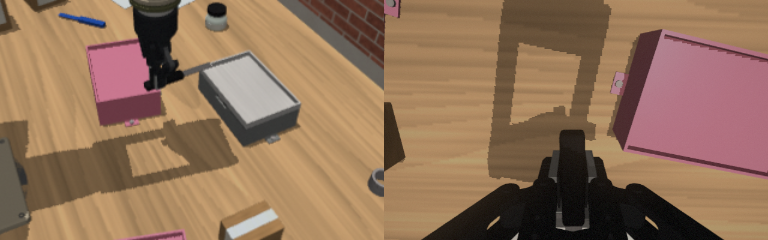

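The lever is held straight ahead. The blade tip is at side-image (347,185), and the grey case is just beyond it. Next I'll triangulate the tip and check the lever's pitch.

```bash
python3 - <<'E'
from h import *
np.set_printoptions(precision=1,suppress=True)
a=snap('side');b=snap('top');s=sense()
print(tri([ray(a,(346.8,185.4)),ray(b,(338.9,186.2))]))
for p in((515,-18,156),(515,-18,146),(478,-19,156)): print(p,proj(a,p),proj(b,p))
i=cv2.imread('pics/s2.png')[130:290,270:440];j=cv2.imread('pics/t2.png')[110:270,250:420]
cv2.imwrite('pics/c3.png',np.hstack([cv2.resize(i,None,fx=2.3,fy=2.3),cv2.resize(j,None,fx=2.3,fy=2.3)]))
E
```

```text
[517.  -25.7 154.4]
(515, -18, 156) [344.8 183.2] [335.8 187. ]
(515, -18, 146) [344.6 186.4] [335.4 187.5]
(478, -19, 156) [331.2 187.7] [335.8 201.8]
```

View pics/c3.png

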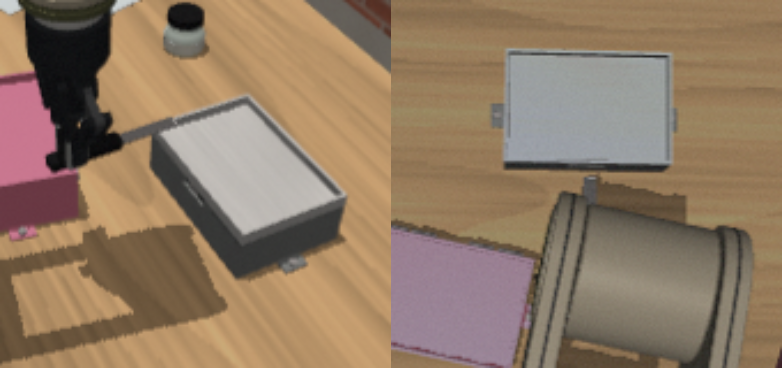

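Request:
send_rows(steps=[[[0,-0.04,-1.5],[0,0,-0.02]],[[0,-0.04,-3.0],[0,0,-0.02]],[[0,-0.04,-3.5],[0,0,-0.02]],[[0,-0.04,-3.59],[0,0,-0.02]],[[0,-0.04,-3.59],[0,0,-0.02]],[[0,-0.04,-3.59],[0,0,-0.02]]])

```text
time: 7.62
tool_pos: [399.6, -23.6, 46.4]
tcp_rot: [-180.0, 0.2, -179.6]
ft_force: [-0.4, 0.6, -0.6]
finger_gap: 15.6
grip_force: 88.8
```

```bash
python3 - <<'E'
from h import *
np.set_printoptions(precision=1,suppress=True)
a=snap('side','s3.png');s=sense();print(s['tool_pos'],s['tcp_rot'])
for l in('lever_tip','case_notch'):
  for r in finder.pinpoint(l,'side')[:3]: print(l,r['confidence'],np.array(r['at'])*[640,400])
for p in((515,-21.5,48.5),(541,-22.5,48.5),(541,-22.5,42)): print(p,proj(a,p))
i=cv2.imread('pics/s3.png')[150:270,250:430]
cv2.imwrite('pics/c4.png',cv2.resize(i,None,fx=4,fy=4))
E
```

```text
[399.4 -23.5  46.2] [-180.     0.2 -179.6]
lever_tip 0.63 [219.  141.4]
lever_tip 0.54 [346.5 216.8]
case_notch 0.67 [352.3 211.7]
case_notch 0.59 [254.8 387.3]
(515, -21.5, 48.5) [343.1 216.1]
(541, -22.5, 48.5) [352.1 213.4]
(541, -22.5, 42) [352.  215.2]
```

View pics/c4.png

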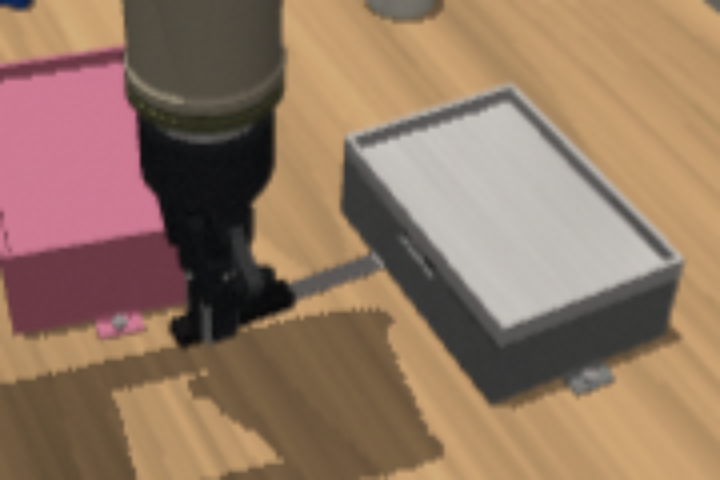

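The blade tip (crop 380,262) points at the notch slit (crop 418,256) at a matching height, so I'll insert it.

Request:
send_rows(steps=[[[0,0,0],[0,0,0]],[[0.3,0,0],[0,0,0]],[[0.6,0,0],[0,0,0]],[[0.9,0,0],[0,0,0]],[[1.15,0,0],[0,0,0]],[[1.4,0,0],[0,0,0]],[[1.65,0,0],[0,0,0]],[[1.65,0,0],[0,0,0]],[[1.65,0,0],[0,0,0]]])

```text
time: 8.9
tool_pos: [447.3, -23.3, 44.5]
tcp_rot: [180.0, -0.0, -179.6]
ft_force: [-1.0, -0.8, 0.4]
finger_gap: 15.1
grip_force: 88.8
```

```bash
python3 - <<'E'
from h import *
a=snap('side','s4.png');s=sense();print(s['tool_pos'],s['tcp_rot'],s['ft_force'],s['finger_gap'])
print(proj(a,(566,-22,48)),proj(a,(541,-22,48)))
i=cv2.imread('pics/s4.png')[150:270,250:430]
cv2.imwrite('pics/c5.png',cv2.resize(i,None,fx=4,fy=4))
E
```

```text
[447.29035198 -23.2884489   44.55187485] [ 1.79997600e+02 -2.46843161e-02 -1.79584211e+02] [-0.32827993  0.25306069 -0.41022047] 15.668182302072443
[360.32356998 210.54933252] [352.01339914 213.39376204]
```

View pics/c5.png

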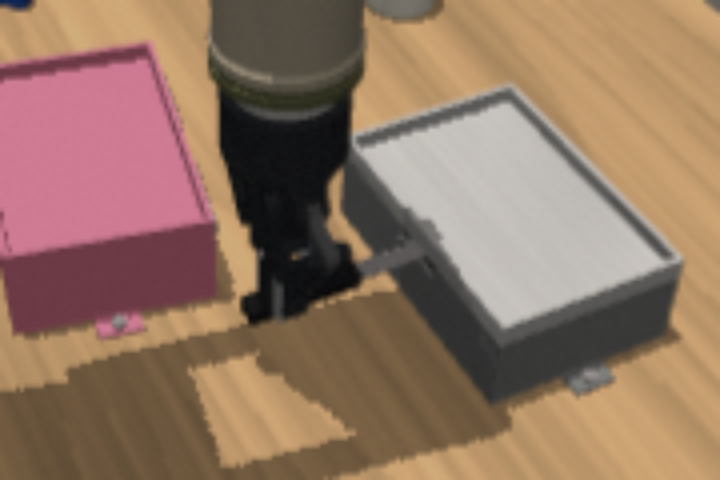

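Request:
send_rows(steps=[[[0,0,0.1],[0,0,0]],[[0,0,0.2],[0,0,0]],[[0.02,0,0.33],[0,0,0]],[[0.04,0,0.52],[0,0,0]],[[0.08,0,0.71],[0,0,0]],[[0.12,0,0.89],[0,0,0]],[[0.17,0,1.08],[0,0,0]],[[0.23,0,1.26],[0,0,0]],[[0.23,0,1.26],[0,0,0]],[[0.23,0,1.26],[0,0,0]]])

```text
time: 10.2
tool_pos: [454.6, -23.4, 82.5]
tcp_rot: [-180.0, 0.0, -179.6]
ft_force: [1.0, -0.3, -1.7]
finger_gap: 15.4
grip_force: 88.6
```

```bash
python3 - <<'E'
from h import *
a=snap('side','s5.png');s=sense();print(s['tool_pos'],s['tcp_rot'],s['ft_force'],s['wrist_torque'],s['finger_gap'])
i=cv2.imread('pics/s5.png')[130:270,250:430]
cv2.imwrite('pics/c6.png',cv2.resize(i,None,fx=4,fy=4))
E
```

```text
[454.57577999 -23.35981893  82.38390883] [-1.79996906e+02  1.19015811e-02 -1.79590061e+02] [ 0.19944923 -0.41460545 -1.89883215] [-0.03360647  0.14709302  0.03675498] 15.436867560972788
```

View pics/c6.png

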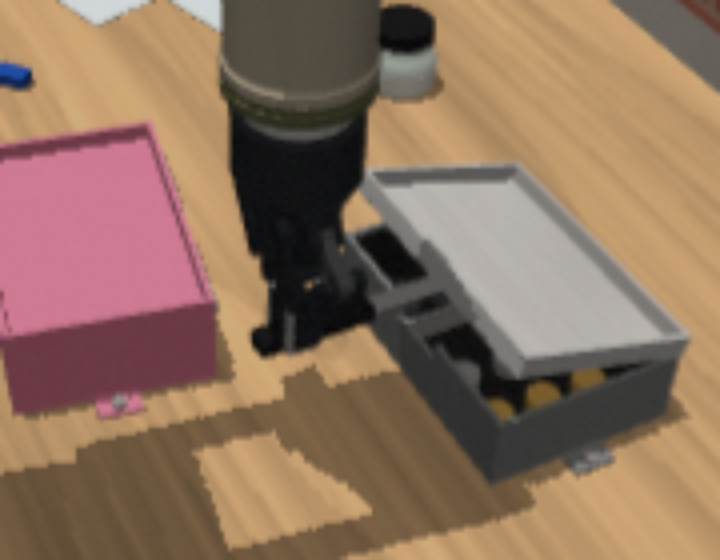

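The lid is up about 0.3 rad on the blade tip. I'll carry on along the arc.

Request:
send_rows(steps=[[[0.07,0,0.18],[0,0,0]],[[0.15,0,0.35],[0,0,0]],[[0.24,0,0.52],[0,0,0]],[[0.34,0,0.69],[0,0,0]],[[0.44,0,0.85],[0,0,0]],[[0.55,0,1.01],[0,0,0]],[[0.67,0,1.16],[0,0,0]],[[0.8,0,1.3],[0,0,0]],[[0.93,0,1.43],[0,0,0]],[[1.08,0,1.57],[0,0,0]]])

```text
time: 11.5
tool_pos: [487.2, -23.3, 129.9]
tcp_rot: [-180.0, 0.0, -179.6]
ft_force: [-1.3, 1.2, -1.6]
finger_gap: 15.4
grip_force: 88.7
```

Request:
send_rows(steps=[[[0.15,0,0.12],[0,0,0]],[[0.3,0,0.24],[0,0,0]],[[0.46,0,0.34],[0,0,0]],[[0.62,0,0.44],[0,0,0]],[[0.78,0,0.53],[0,0,0]],[[0.95,0,0.61],[0,0,0]],[[1.13,0,0.69],[0,0,0]],[[1.32,0,0.76],[0,0,0]],[[1.32,0,0.76],[0,0,0]],[[1.32,0,0.76],[0,0,0]]])

```text
time: 12.75
tool_pos: [526.5, -23.3, 152.3]
tcp_rot: [-180.0, -0.0, -179.6]
ft_force: [-0.8, -0.2, -0.5]
finger_gap: 15.6
grip_force: 88.8
```

```bash
cat > ang.py <<'E'
from h import *
import sys
np.set_printoptions(precision=1,suppress=True)
n=sys.argv[1]
a=snap('side',n+'.png');s=sense();print(s['time'],s['tool_pos'],s['tcp_rot'],s['ft_force'],s['wrist_torque'])
R={}
for c in('side','top'):
    if c=='top': b=snap('top',n+'t.png')
    for l in('lid_edge','lid_under','lid_hinge','lever_tip'):
        for r in finder.pinpoint(l,c)[:4]:
            p=np.array(r['at'])*[640,400]
            o,d=ray(a if c=='side' else b,p)
            q=o+d*((-22-o[1])/d[1]) if c=='side' else p
            if c=='side' and not 500<q[0]<720: continue
            print(c,l,round(r['confidence'],2),p,'xz at y-22',q)
E
python3 ang.py s6; python3 - <<'E'
import cv2
cv2.imwrite('pics/c7.png',cv2.resize(cv2.imread('pics/s6.png')[90:270,250:450],None,fx=3.3,fy=3.3))
E
```

```text
12.8 [526.4 -23.4 152.3] [-180.    -0.  -179.6] [-1.  -0.2 -1. ] [-0.   0.1 -0. ]
side lid_edge 0.61 [393.3 160. ] xz at y-22 [646.3 -22.  186.7]
side lid_under 0.84 [389.4 175.1] xz at y-22 [642.2 -22.  140.9]
side lid_hinge 0.67 [401.3 195.8] xz at y-22 [695.4 -22.   50.8]
side lid_hinge 0.55 [331.6 372.4] xz at y-22 [ 515.2  -22.  -877.1]
side lever_tip 0.77 [394.8 171.3] xz at y-22 [657.5 -22.  147.9]
top lid_edge 0.73 [264.2 264.6] xz at y-22 [264.2 264.6]
top lid_edge 0.62 [447.8 320.4] xz at y-22 [447.8 320.4]
top lid_under 0.8 [455.7 296. ] xz at y-22 [455.7 296. ]
top lid_under 0.76 [275.4 240.4] xz at y-22 [275.4 240.4]
top lid_hinge 0.67 [463.2 271.7] xz at y-22 [463.2 271.7]
top lid_hinge 0.56 [276.5 213.9] xz at y-22 [276.5 213.9]
top lever_tip 0.77 [139.7 254.7] xz at y-22 [139.7 254.7]
```

View pics/c7.png

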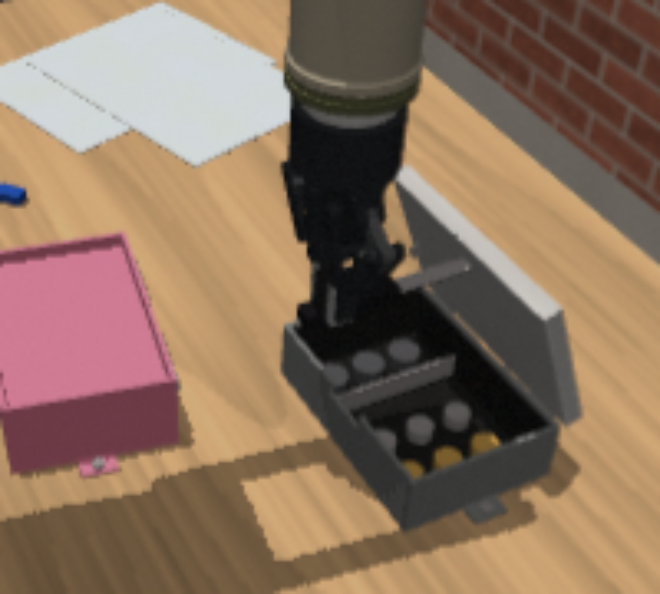

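The lid is up near 1.2 rad with the blade tip on its underside. I'll measure the angle by fitting the lid's free edge in the side view, calibrated on the closed-lid picture.

```bash
cat > fit.py <<'E'
from h import *
import pickle,os
from scipy.optimize import minimize
def pts(hx,yaw,th,lx,lz,ys,yc=-22):
    c,s=np.cos(th),np.sin(th)
    u=lx*c+lz*s; z=49-lx*s+lz*c      # lx negative towards free edge; hinge frame
    ys=np.asarray(ys); cy,sy=np.cos(yaw),np.sin(yaw)
    return np.stack([hx+u*cy-ys*sy, yc+u*sy+ys*cy, np.full(len(ys),z)],1)
def samp(g,s,P):
    q=np.array([proj(s,p) for p in P],np.float32)
    return cv2.remap(g,q[None,:,0],q[None,:,1],cv2.INTER_LINEAR).mean()
def gray(f): return cv2.GaussianBlur(cv2.imread(f,0).astype(np.float32),(0,0),0.6)
def score(g,s,hx,yaw,th,ys,d=3):
    lo=(-136+d,6) if th>0.3 else (-136,6-d)
    return samp(g,s,pts(hx,yaw,th,-136,6+d,ys))-samp(g,s,pts(hx,yaw,th,*lo,ys))
E
cat > th.py <<'E'
from fit import *
import sys
s=snap('side','f_%s.png'%sys.argv[1])
g=gray('pics/f_%s.png'%sys.argv[1]); g0=gray('pics/side1.png')
ys=np.r_[np.arange(-90,-29,5),np.arange(30,91,5)]
best=max((score(g0,s,hx,yw,0,ys),hx,yw) for hx in np.arange(670,692,.5) for yw in np.radians(np.arange(-3,4.1,.5)))
hx,yw=best[1:]; print('closed',best[0],hx,np.degrees(yw))
for Y in(np.arange(-95,-39,5),np.arange(-95,-4,5)):
    sc=sorted(((score(g,s,hx,yw,t,Y),round(t,3)) for t in np.arange(.9,1.8,.01)),reverse=True)[:5]; print(sc)
st=sense(); print(st['time'],st['tool_pos'],st['ft_force'])
for dx in(-2,2):
    print(dx,max((score(g,s,hx+dx,yw,t,np.arange(-95,-39,5)),round(t,3)) for t in np.arange(.9,1.8,.01)))
E
python3 th.py a
```

```text
closed 48.773964 691.5 1.0
[(np.float32(80.22709), np.float64(1.13)), (np.float32(77.95431), np.float64(1.14)), (np.float32(60.59828), np.float64(1.12)), (np.float32(56.824326), np.float64(1.15)), (np.float32(33.905235), np.float64(1.11))]
[(np.float32(79.010284), np.float64(1.14)), (np.float32(77.63524), np.float64(1.13)), (np.float32(60.205757), np.float64(1.15)), (np.float32(56.42916), np.float64(1.12)), (np.float32(35.55075), np.float64(1.16))]
13.3 [526.48641022 -23.33715586 152.40195424] [-0.50911576 -0.11677052 -0.30419587]
-2 (np.float32(81.25547), np.float64(1.15))
2 (np.float32(80.50714), np.float64(1.12))
```

```bash
python3 - <<'E'
from fit import *
s=snap('side');t=snap('top','f_top.png')
ys=np.r_[np.arange(-90,-29,5),np.arange(30,91,5)]
g0=gray('pics/side1.png')
for h in np.arange(664,700,2.): print(h,[round(float(score(g0,s,h,np.radians(y),0,ys))) for y in(-1,0,1,2)],end=' | ')
print()
# raw intensity along the vertical (case z) of the front, mid-right part
Y=np.arange(-80,-39,5)
for h in (676,680,684): print(h,[int(samp(g0,s,pts(h,np.radians(.5),0,-136,z,Y))) for z in range(-30,30,2)])
# top view: intensity along x at z=71 / 55 closed
gt=gray('pics/top1.png')
for z in(71,): print('top closed',[(x,int(samp(gt,t,np.stack([np.full(9,x),Y,np.full(9,z)],1)))) for x in list(range(530,556,2))+list(range(664,694,2))])
go=gray('pics/f_top.png')
print('top open z190',[(x,int(samp(go,t,np.array([[x,y,190.] for y in(-112,-105,-98,-91,-84)])))) for x in range(610,690,3)])
E
```

```text
664.0 [0, 0, 0, 0] | 666.0 [0, 0, 0, 0] | 668.0 [0, 0, 0, 0] | 670.0 [0, 0, 0, 0] | 672.0 [1, 1, 0, 0] | 674.0 [2, 1, 0, 0] | 676.0 [3, 1, 0, 0] | 678.0 [4, 3, 3, 5] | 680.0 [8, 9, 10, 11] | 682.0 [12, 15, 15, 14] | 684.0 [15, 15, 14, 12] | 686.0 [18, 14, 12, 14] | 688.0 [25, 21, 21, 23] | 690.0 [36, 39, 39, 37] | 692.0 [41, 48, 50, 44] | 694.0 [37, 39, 39, 38] | 696.0 [23, 21, 21, 22] | 698.0 [11, 9, 9, 10] | 
676 [54, 52, 51, 51, 51, 51, 51, 51, 51, 51, 51, 51, 51, 51, 51, 51, 51, 51, 51, 50, 50, 52, 55, 60, 66, 72, 76, 79, 84, 92]
680 [51, 51, 51, 51, 51, 51, 51, 51, 51, 51, 51, 51, 51, 51, 51, 50, 50, 50, 52, 56, 62, 69, 74, 78, 81, 86, 95, 111, 130, 149]
684 [51, 51, 51, 51, 51, 51, 51, 51, 51, 51, 51, 51, 50, 50, 51, 53, 58, 65, 71, 75, 79, 82, 88, 100, 117, 136, 153, 167, 174, 177]
top closed [(530, 130), (532, 126), (534, 105), (536, 73), (538, 51), (540, 45), (542, 53), (544, 80), (546, 127), (548, 148), (550, 157), (552, 158), (554, 158), (664, 155), (666, 156), (668, 158), (670, 154), (672, 140), (674, 103), (676, 101), (678, 124), (680, 142), (682, 137), (684, 128), (686, 123), (688, 122), (690, 123), (692, 124)]
top open z190 [(610, 142), (613, 139), (616, 137), (619, 135), (622, 133), (625, 131), (628, 129), (631, 128), (634, 126), (637, 125), (640, 124), (643, 122), (646, 119), (649, 117), (652, 114), (655, 110), (658, 106), (661, 101), (664, 96), (667, 89), (670, 91), (673, 110), (676, 128), (679, 131), (682, 128), (685, 128), (688, 130)]
```

```bash
cat > th.py <<'E'
from fit import *
import sys
s=snap('side','f_%s.png'%sys.argv[1]); g=gray('pics/f_%s.png'%sys.argv[1])
for yw in(0,.5,1):
    r=[]
    for Y in(np.arange(-95,-54,4),np.arange(-60,-19,4)):
        ts=np.arange(.9,1.8,.005); v=np.array([score(g,s,683,np.radians(yw),t,Y) for t in ts]); k=v.argmax()
        w=slice(max(k-5,0),k+6); r.append((round(float((ts[w]*v[w]).sum()/v[w].sum()),3),int(v[k])))
    print(yw,r)
st=sense(); print(st['time'],st['tool_pos'],st['ft_force'])
E
python3 th.py b
```

```text
0 [(1.191, 88), (1.191, 81)]
0.5 [(1.187, 86), (1.19, 81)]
1 [(1.185, 85), (1.189, 82)]
13.45 [526.48329943 -23.33833903 152.39084435] [-0.76330469  0.42073839 -0.35069651]
```

Request:
send_rows(steps=[[[0.1,0,0.03],[0,0,0]],[[0.2,0,0.06],[0,0,0]],[[0.3,0,0.09],[0,0,0]],[[0.4,0,0.11],[0,0,0]],[[0.47,0,0.13],[0,0,0]],[[0.52,0,0.14],[0,0,0]],[[0.52,0,0.14],[0,0,0]],[[0.52,0,0.14],[0,0,0]]])

```text
time: 14.45
tool_pos: [542.1, -23.3, 156.6]
tcp_rot: [-180.0, -0.0, -179.6]
ft_force: [-0.9, -0.7, -0.6]
finger_gap: 15.4
grip_force: 88.8
```

```bash
python3 th.py c
```

```text
0 [(1.336, 88), (1.332, 86)]
0.5 [(1.331, 87), (1.331, 85)]
1 [(1.326, 85), (1.327, 84)]
14.5 [542.06282908 -23.31325485 156.58964761] [ 0.08764207  0.26840736 -1.31345582]
```

Request:
send_rows(steps=[[[0.04,0,0.01],[0,0,0]],[[0.09,0,0.02],[0,0,0]],[[0.14,0,0.03],[0,0,0]],[[0.19,0,0.03],[0,0,0]],[[0.23,0,0.04],[0,0,0]],[[0.27,0,0.04],[0,0,0]],[[0.3,0,0.05],[0,0,0]],[[0.32,0,0.05],[0,0,0]],[[0.32,0,0.05],[0,0,0]],[[0.32,0,0.05],[0,0,0]]])

```text
time: 15.75
tool_pos: [551.7, -23.3, 158.1]
tcp_rot: [-180.0, 0.0, -179.6]
ft_force: [0.8, -0.4, -0.3]
finger_gap: 15.4
grip_force: 88.8
```

```bash
python3 th.py d; python3 - <<'E'
import cv2
cv2.imwrite('pics/c8.png',cv2.resize(cv2.imread('pics/f_d.png')[90:270,250:450],None,fx=3.3,fy=3.3))
E
```

```text
0 [(1.425, 84), (1.421, 83)]
0.5 [(1.42, 83), (1.417, 83)]
1 [(1.415, 83), (1.416, 82)]
15.8 [551.670914   -23.33084334 158.07833793] [-0.57222717 -0.17965292 -0.60614023]
```

View pics/c8.png

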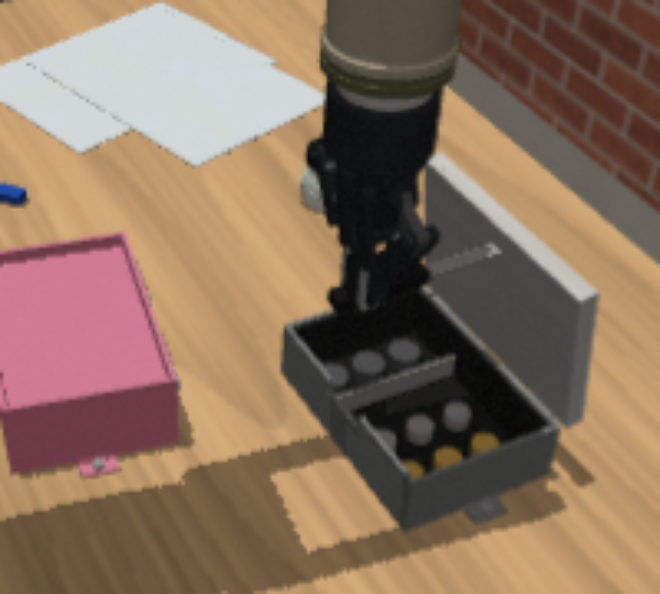

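The lid stands at about 1.42 rad with the blade tip (crop 495,248) on its underside. I'll nudge very slowly to be sure of contact, then re-measure.

Request:
send_rows(steps=[[[0,0,0],[0,0,0]],[[0,0,0],[0,0,0]],[[0.005,0,0],[0,0,0]],[[0.01,0,0],[0,0,0]],[[0.015,0,0],[0,0,0]],[[0.02,0,0],[0,0,0]],[[0.02,0,0],[0,0,0]],[[0.02,0,0],[0,0,0]],[[0.02,0,0],[0,0,0]],[[0.02,0,0],[0,0,0]]])

```text
time: 17.05
tool_pos: [552.3, -23.3, 158.1]
tcp_rot: [-180.0, -0.0, -179.6]
ft_force: [0.1, -0.3, -0.8]
finger_gap: 15.2
grip_force: 88.8
```

```bash
python3 th.py e
```

```text
0 [(1.43, 83), (1.425, 81)]
0.5 [(1.425, 83), (1.425, 81)]
1 [(1.42, 83), (1.421, 81)]
17.1 [552.29125344 -23.30017692 158.07949693] [-0.42944693  0.61177644 -0.45686732]
```

The lid followed the nudge, from 1.418 to 1.424 rad, so the blade is in contact. It is within the balance band.

```bash
python3 -c "
from bench import order
print(order.hand_in())"
```

```text
the job is handed in; nothing more can be done
None
```

I handed the job in at about 17 s: the lid stands at about 1.42 rad (balance point 1.43), with the lever still gripped and its blade tip against the underside; only the lever touched the lid, and the arm stayed clear of the carton, jar and cup.

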